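# Take a turbidity reading on a cam-lift meter

### The arm

A 7-joint arm with a two-finger parallel gripper is mounted at the origin on a cart in front of the work surface, level with it; the furniture and walls round the work are solid. World frame = base frame: x ahead of the robot, y to its left, z up, the work surface at z = 0. Lengths are in mm, angles in degrees, forces in N, time in s.
With the tool pointing down it reaches from about 425 to 950 mm from the base axis. Payload 16.7 kg.
Tool frame: the origin (TCP) lies at the very end of the fingers, on their centre line; the grasp point (between the pads) lies 19 mm behind it; z points along the fingers, y is the line along which they close (so a half turn about z gives the same grasp; the last joint's range is limited). The gripper opens to 94 mm and grips with 3 to 60 N. Pads are 16 mm wide; open, the fingers measure 119 mm over their backs; the gripper's body (75 mm by 177 mm) begins 78 mm behind the grasp point.
Start: joints at [-80.93, 24.414, 4.234, 92.017, -1.954, 63.644, -3.845], TCP at [204.502, 643.235, 176.867] pointing down, gripper open.
Joint ranges: [-163.25, 163.25], [-28.42, 122.38], [-70.27, 78.77], [12.13, 141.07], [-58.53, 238.53], [9.26, 117.41], [-156.51, 156.51]. Speed limits (degrees/s): [108.29, 108.29, 136.94, 136.94, 172.46, 172.46, 172.46].

### API

Orientations are given as [roll, pitch, yaw] about the fixed x, y, z axes, in that order (R = Rz(yaw) Ry(pitch) Rx(roll)).
In Python, from bench import ctrl gives the robot as it stands.
- The arm moves only by the shell command python3 -m crank 'ROWS'. ROWS is a JSON object of lists of equal length, an entry for each row: "delta_pos": the shift along the world's x, y, z in cm, a list of three; "turn": the turn, a rotation vector about the world's x, y, z in degrees, a list of three; "hand": the finger opening in cm, from 0 to 9.4. A call has 1 to 10 rows; each row is the pose to reach, as a shift and turn from the pose commanded when the call began; what a row does not reach only later rows make up. A row lasts 1/12 s, in which the tool goes at most 41.7 mm and 7.16 degrees, less where a joint would pass 70% of its speed; a pose out of reach is approached as far as the arm can. A call with a gripper value outside its range is refused whole. The fingers move at their own pace and stop on an object; the grip force is fixed at half the most. Time passes only in rows, so rows that repeat a pose let the fingers close. It gives the time, the measured TCP pose, the force, the opening and the grip force at its end, in the units of the state.
- ctrl.read_state(): the state, without advancing time (a new reading comes with each control period).
- ctrl.snapshot(name): name is "scene" or "top" or "wrist"; returns the picture (480x640x3 uint8, red, green, blue); there is no depth.
- ctrl.camera_model(name): a dict with "vertical_fov" (degrees; the focal length in pixels is half the picture's height over the tangent of half this angle, whatever the lens; pixels are square), "cx", "cy" (the principal point, pixels), "dist" ([k1, k2, p1, p2, k3] as OpenCV has them; the pictures are not rectified), "pose" (4x4, takes a point from camera to world coordinates). Camera axes: x right, y down, z forward; pixel columns grow to the right and rows downward; lengths in mm; the calibration is good to about 2 mm. A picture is of the moment at which its call begins: read the wrist's pose just before it. camera_model takes no time and is no camera call; for the wrist camera it gives the pose at the moment of the call.
- ctrl.finish_job(): hands the job in; it is judged then, once.
Trained networks look in the newest picture that a camera, given by its name, has taken for a name from the list of things; names that differ only in an ending like _2 or _b are one class to them, and where a whole thing is asked for, a point or a joint stands for the part that bears it (a point fixed in the world has none). Each returns a list of dicts, best first, with "confidence" (0 to 1); they miss things now and then, are a little off and sometimes report something else, mostly with a low value. They report only what shows in the picture. A call takes as long as a camera call.
- ctrl.trace(camera, thing): "mask" (480x640 bool, what is visible of it) and "extent" ([left, top, right, bottom] as shares, 0 to 1, of the picture: columns of its width, rows of its height, round what is visible of it).
- ctrl.tip_of(camera, thing): "centre" ([row, column] as shares, 0 to 1, of the picture: columns of its width, rows of its height: a listed point, or the origin of a listed thing).
The state is a dict: "time_s": time; "qpos": joint angles; "qd": joint speeds; "joint_efforts": joint torques, N m; "position": TCP position; "tool_rot": TCP orientation; "ft_force": force on the tool from outside, world axes, zero at the start; "moment": the same for the moment, N m; "finger_gap": opening from 0.0 (shut) to 1.0 (fully open); "grip_force": force on a finger pad.
Only numpy, scipy, OpenCV 4.12 (cv2) and the standard library are available. Lean on these libraries where they do the work, as an engineer would, in place of code of your own. Each camera call takes 0.05 s, during which the arm holds its last target. There are 200 camera calls.

### The job

Take a turbidity reading of the vial that already stands in the meter: while the vial is still down, press the three keys fully one at a time, letting each come up before the next - the small round key to wake the meter, then the long key to zero it, then the large round key to start the timed reading. Then swing the ball-ended lever up until its cam lifts the vial to the highest point, without swinging it over the top, and hold it there while the reading runs: the lever springs back if let go, so finish with the gripper still holding it at the top. The vial must stay seated in its lift, and the flask, the porcelain dish and the sandglass beside the meter must be left where they stand.

Things in the scene. Friction and masses are not known exactly. Their poses are not given: they have to be found in the camera images.
- meter: white bench turbidity meter (sizes in mm), fixed, 185 deep, 158 wide, 113 high. Origin on the bench below the lever's shaft; own -x is its front (towards the robot), +y its left. Front part (x -125 to -45): low key panel, 36 high in front, 47 at the back. Behind it a block, top z = 70, with the vial's well at y = -10 between two sensor heads up to z = 113. Lever outside the right wall (y = -70)
- key_small_top (a point): middle of the top face of the small round key (14 mm across), left-most of a row of three, 44 mm from the long key. All keys are plain white, 7 mm proud of the panel, tilted 8 degrees to the front, pressed down 4 mm against a spring (1 N to start, 4 N at the bottom)
- key_long_top (a point): middle of the top face of the long key (34 mm along the meter's y, 14 mm deep), the middle one of the row
- key_large_top (a point): middle of the top face of the large round key (25 mm across), the right-most key, 44 mm from the long key
- key_small (a joint): travel of the small round key in m: 0 up, 0.004 fully pressed
- key_long (a joint): travel of the long key in m: 0 up, 0.004 fully pressed
- key_large (a joint): travel of the large round key in m: 0 up, 0.004 fully pressed
- lever_pivot (a point): point on the lever's shaft (axis along the meter's y, 60 mm above the bench) in the plane in which the ball swings, 120 mm to the right of the meter's origin. Fixed
- lever_ball (a point): centre of the black ball (diameter 26 mm) on the lever's end, 100 mm from lever_pivot, on an 8 mm rod. At rest it is in front of the pivot, 7 degrees up, 72 mm above the bench, free above and on both sides; can be pinched from above with the fingers closing along the meter's y and then pivots between them
- lever (a joint): angle of the lever in rad: 0 at rest (ball towards the front), growing as the ball swings up and back. Highest lift of the cam at 1.445, where the lever stands straight up; beyond that (stop at 2.05) the vial sinks again. A return spring pulls it back to 0: about 4 N at the ball all the way, at the top too
- lift (a joint): rise of the vial lift in m: 0 down, 0.028 at the cam's highest point; follows the cam: 0.032 cos(lever - 1.445) - 0.004
- well (a point): centre of the vial's seat as it is with the lift down, 10 mm above the bench; fixed to the meter
- vial: white-capped clear sample vial, 20 mm in diameter, 77 mm tall, loose, standing upright in the lift with its cap above the meter's top; origin at the centre of its underside, z up
- flask: small stoppered round flask, 55 mm in diameter, 71 mm tall, beside the meter; bystander; origin at the centre of its underside
- dish: small porcelain dish, 49 mm across, 21 mm high, beside the meter; bystander; origin at the centre of its underside
- sandglass: sandglass timer with plastic ends, 34 mm in diameter, 95 mm tall, to the right of the meter behind the lever; bystander; origin at the centre of its underside

How it is judged:
By the outcome, as a careful person would: the job done as asked, in the order asked, and still so for the second after the job is handed in, while the arm keeps its last pose, push and grip.
It also fails if it takes over 53 s, if anything falls off the work surface, if the arm or the gripper's body presses on something with over 40 N, if the wrist force passes 120 N, or if a joint passes its speed limit or range.

## Working session

There is one attempt and no reset: what is moved stays moved. The work goes in short steps, Python scripts to look and compute and a shell command to move; the robot and the scene stay as the last step left them, time stands still between calls to the robot, and variables do not carry over. Pictures are saved under pics/ and viewed, at most 10 in all, crops included, and the job is handed in when it is done.

```bash
mkdir -p pics; cat > h.py <<'E'
import numpy as np,cv2
from bench import ctrl
def model(c):
    m=ctrl.camera_model(c); f=240/np.tan(np.radians(m["vertical_fov"]/2))
    return np.array([[f,0,m["cx"]],[0,f,m["cy"]],[0,0,1]]),np.array(m["dist"],float),np.array(m["pose"])
def ray(M,px):
    K,d,P=M; u=cv2.undistortPoints(np.array([[px]],float),K,d)[0,0]
    v=P[:3,:3]@np.array([u[0],u[1],1]); return P[:3,3],v
def atz(M,px,z):
    o,v=ray(M,px); return o+v*(z-o[2])/v[2]
def tri(rs):
    A=0;b=0
    for o,v in rs:
        v=v/np.linalg.norm(v);Q=np.eye(3)-np.outer(v,v);A=A+Q;b=b+Q@o
    return np.linalg.solve(A,b)
def proj(M,p):
    K,d,P=M; Rc=P[:3,:3].T; t=-Rc@P[:3,3]
    return cv2.projectPoints(np.array(p,float).reshape(-1,1,3),cv2.Rodrigues(Rc)[0],t,K,d)[0].reshape(-1,2)
E
cat > a.py <<'E'
from h import *
print(ctrl.read_state())
for c in("scene","top","wrist"):
    im=ctrl.snapshot(c);cv2.imwrite(f"pics/{c}1.png",im[...,::-1])
R={}
for c in("scene","top"):
    M=model(c)
    print(c,M[2][:3,3].round())
    for t in("key_small_top","key_long_top","key_large_top","lever_pivot","lever_ball","well","vial","flask","dish","sandglass"):
        for r in ctrl.tip_of(c,t)[:2]:
            px=(r["centre"][1]*640,r["centre"][0]*480)
            R.setdefault(t,[]).append((c,r["confidence"],ray(M,px)))
            print(c,t,round(r["confidence"],2),np.round(px,1))
for t,l in R.items():
    s=[x for x in l if x[0]=="scene"];q=[x for x in l if x[0]=="top"]
    if s and q: print(t,tri([s[0][2],q[0][2]]).round(1))
E
python3 a.py
```

```text
{'time_s': 0.0, 'qpos': array([-80.92856145,  24.44929063,   4.22973849,  92.05327692,
        -1.9537167 ,  63.64480553,  -3.84569518]), 'qd': array([-0.07496503, -0.11462165,  0.04993926,  0.06929104, -0.01974539,
        0.0258065 ,  0.00681377]), 'joint_efforts': array([ 9.81715020e-04, -9.35789537e+01,  3.66814882e+00, -4.54200447e+01,
       -4.86502144e-02,  2.01509072e-02,  1.12560999e-04]), 'position': array([204.38338993, 642.79148555, 176.17103638]), 'tool_rot': array([-1.79924893e+02,  4.92968340e-03,  1.62361331e+02]), 'ft_force': array([-0.43095485, -0.43599634, -0.95078697]), 'moment': array([0.01785376, 0.01493872, 0.04132683]), 'grip_force': 0.0, 'finger_gap': 0.9996496472234457}
scene [  6. 363. 545.]
scene key_small_top 0.6 [288.2 271.9]
scene key_long_top 0.71 [310.9 270.6]
scene key_large_top 0.41 [336.2 264.5]
scene lever_pivot 0.68 [352.6 220.9]
scene lever_ball 0.95 [376.2 240.4]
scene lever_ball 0.37 [287.7 272.3]
scene flask 0.58 [336.6 262.4]
scene flask 0.25 [372.6 222.9]
scene dish 0.63 [236.7 328.1]
scene sandglass 0.75 [374.7 223.8]
top [425. -43. 955.]
top key_small_top 0.48 [273.8 272.5]
top key_long_top 0.43 [295.6 279.4]
top key_large_top 0.5 [312.5 286.5]
top lever_pivot 0.76 [362.7 246.9]
top lever_pivot 0.74 [313.1 240. ]
top lever_ball 0.7 [351.3 287.8]
top lever_ball 0.69 [271.8 274.9]
top vial 0.52 [315.1 239.9]
top flask 0.73 [226.1 232.6]
top dish 0.62 [220.6 289.9]
top sandglass 0.75 [402.7 238.5]
key_small_top [545.5  50.7  48.6]
key_long_top [532.8   8.2  39.3]
key_large_top [513.9 -29.6  48.1]
lever_pivot [ 592.8 -133.2   61.2]
lever_ball [ 504.4 -109.7   73.2]
flask [532.9  68.4 133.4]
dish [516.6 170.7   5.9]
sandglass [ 622.2 -226.     3.7]
```

```bash
python3 - <<'E'
import cv2
a=cv2.imread("pics/scene1.png")[160:380,200:440];b=cv2.imread("pics/top1.png")[190:340,190:440]
cv2.imwrite("pics/s1c.png",cv2.resize(a,None,fx=2.6,fy=2.6,interpolation=3));cv2.imwrite("pics/t1c.png",cv2.resize(b,None,fx=3.2,fy=3.2,interpolation=3))
E
```

```text
(no output)
```

View pics/s1c.png

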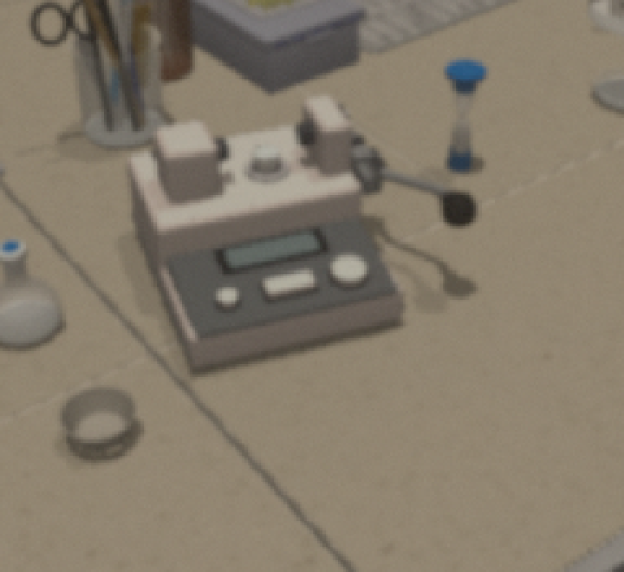

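View pics/t1c.png

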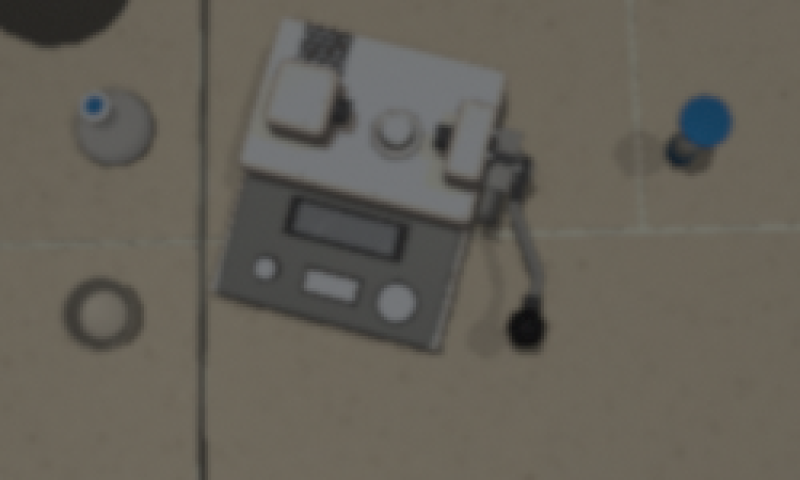

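The scene crop shows the keys at full-picture pixels (288,274), (311,269) and (334,263.5), with the ball at (376,240). In the top view the keys are at (273,273), (293.5,279.5) and (314,284.5), with the ball at (354,292). The flask and dish are well to the left and the sandglass is behind the lever. I'll fit the meter pose next.

```bash
cat > fit.py <<'E'
from h import *
from scipy.optimize import least_squares
def pts(q):
    x,y,w,xk,yk=q; zk=36+(xk+125)*11/80+7
    L=np.array([[xk,yk+44,zk],[xk,yk,zk],[xk,yk-44,zk],[-99.25,-120,72.2],[0,-120,60]])
    c,s=np.cos(w),np.sin(w); 
    return L@np.array([[c,s,0],[-s,c,0],[0,0,1]])+[x,y,0]
def fit(obs): # (M, idx, px)
    f=lambda q:np.concatenate([*( (proj(M,pts(q)[i])[0]-px)*wt for M,i,px,wt in obs),[ (q[4])/3]])
    r=least_squares(f,[580,-10,-.25,-90,0],x_scale=[10,10,.1,10,10])
    return r.x,r.fun
E
python3 - <<'E'
from fit import *
S=model("scene");T=model("top")
ob=[(S,i,np.array(p),1) for i,p in enumerate([(287.9,273.5),(311.2,269.5),(334.5,263.6),(376.2,240.2)])]+[(T,i,np.array(p),1) for i,p in enumerate([(273,273.2),(293.8,279.4),(313.7,284.8),(354,291.5)])]
q,f=fit(ob);print(q,np.degrees(q[2]));print(f.round(1));print(pts(q).round(1))
s=ctrl.read_state();print(s["position"])
M=model("wrist");print(M[2].round(2),M[0])
E
```

```text
[ 6.31516365e+02 -2.63046088e+01 -3.03091492e-01 -1.06443673e+02
  5.06676860e+00] -17.365863320394997
[ 0.1  0.4  0.7 -0.6  0.7  0.3 -0.5  1.  -0.  -0.2 -0.4 -0.5  0.1 -0.1
 -0.3 -0.5  1.7]
[[ 544.6   52.3   45.6]
 [ 531.4   10.3   45.6]
 [ 518.3  -31.7   45.6]
 [ 501.  -111.2   72.2]
 [ 595.7 -140.8   60. ]]
[204.50715617 643.23365495 176.86682294]
[[ 3.0000e-01  9.2000e-01  2.3000e-01  1.3658e+02]
 [ 9.5000e-01 -2.9000e-01 -8.0000e-02  6.6415e+02]
 [-0.0000e+00  2.4000e-01 -9.7000e-01  3.8488e+02]
 [ 0.0000e+00  0.0000e+00  0.0000e+00  1.0000e+00]] [[344.38930916   0.         317.15471729]
 [  0.         344.38930916 239.68760906]
 [  0.           0.           1.        ]]
```

```bash
python3 -m crank '{"delta_pos":[[14,-31,2.3],[14,-31,2.3],[14,-31,2.3],[14,-31,2.3],[14,-31,2.3],[14,-31,2.3],[14,-31,2.3],[28.5,-62,2.3],[28.5,-62,2.3],[28.5,-62,2.3]],"turn":[[0,0,0],[0,0,0],[0,0,0],[0,0,0],[0,0,0],[0,0,0],[0,0,0],[0,0,0],[0,0,0],[0,0,0]],"hand":[9.4,9.4,9.4,9.4,9.4,9.4,9.4,9.4,9.4,9.4]}'
```

```text
time_s: 1.98
position: [377.5, 262.9, 198.0]
tool_rot: [179.9, 0.0, 162.4]
ft_force: [1.0, 0.8, -0.1]
finger_gap: 1.0
grip_force: 0.0
```

```bash
python3 -m crank '{"delta_pos":[[11,-23.6,0],[11,-23.6,0],[11,-23.6,0],[11,-23.6,0],[11,-23.6,0],[11,-23.6,0],[11,-23.6,0],[11,-23.6,0],[11,-23.6,0],[11,-23.6,0]],"turn":[[0,0,0],[0,0,0],[0,0,0],[0,0,0],[0,0,0],[0,0,0],[0,0,0],[0,0,0],[0,0,0],[0,0,0]],"hand":[9.4,9.4,9.4,9.4,9.4,9.4,9.4,9.4,9.4,9.4]}'
cat > w.py <<'E'
from h import *
import sys
n=sys.argv[1]
M=model("wrist");im=ctrl.snapshot("wrist");cv2.imwrite(f"pics/{n}.png",im[...,::-1])
print(M[2][:3,3].round(1),ctrl.read_state()["position"].round(1))
for t in("key_small_top","key_long_top","key_large_top","lever_ball","lever_pivot"):
    for r in ctrl.tip_of("wrist",t)[:2]:
        px=(r["centre"][1]*640,r["centre"][0]*480)
        z=72.2 if "ball" in t else 60 if "pivot" in t else 45.6
        print(t,round(r["confidence"],2),np.round(px,1),atz(M,px,z).round(1))
E
python3 w.py w1
```

```text
time_s: 2.82
position: [486.7, 29.7, 197.5]
tool_rot: [180.0, -0.0, 162.4]
ft_force: [-0.2, 0.0, -0.5]
finger_gap: 1.002
grip_force: 0.0
[418.8  50.5 405.6] [486.7  30.  197.6]
key_small_top 0.42 [353.1 264.9] [544.1  51.8  45.6]
key_long_top 0.75 [313.1 267.3] [533.4   9.1  45.6]
key_large_top 0.81 [276.2 267.2] [521.1 -29.6  45.6]
key_large_top 0.43 [186.3 281.1] [ 506.2 -130.4   45.6]
lever_ball 0.8 [188.  279.2] [ 498.4 -114.5   72.2]
```

View pics/w1.png

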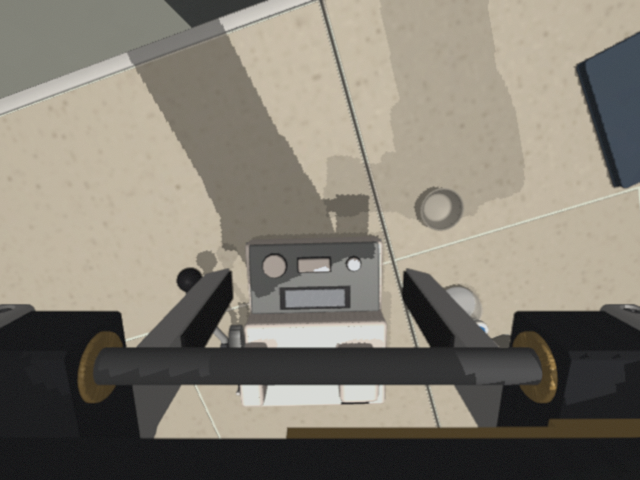

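The wrist view shows the keys at (353.5,264.5), (314,265.5) and (274,265.5), with the ball at (189,280). The key row is almost horizontal, so the tool is already in line with the meter.

```bash
python3 - <<'E'
from fit import *
S=model("scene");T=model("top");W=model("wrist")
ob=[(S,i,np.array(p),1) for i,p in enumerate([(287.9,273.5),(311.2,269.5),(334.5,263.6),(376.2,240.2)])]+[(T,i,np.array(p),1) for i,p in enumerate([(273,273.2),(293.8,279.4),(313.7,284.8),(354,291.5)])]
obw=[(W,i,np.array(p),1) for i,p in enumerate([(353.4,264.7),(313.8,265.8),(274.4,266),(188.8,279.6)])]
for o in(ob,obw,ob+obw):
    q,f=fit(o);print(q.round(2),np.degrees(q[2]).round(2));print(f.round(1));print(pts(q).round(1))
E
```

```text
[ 6.3152e+02 -2.6300e+01 -3.0000e-01 -1.0644e+02  5.0700e+00] -17.37
[ 0.1  0.4  0.7 -0.6  0.7  0.3 -0.5  1.  -0.  -0.2 -0.4 -0.5  0.1 -0.1
 -0.3 -0.5  1.7]
[[ 544.6   52.3   45.6]
 [ 531.4   10.3   45.6]
 [ 518.3  -31.7   45.6]
 [ 501.  -111.2   72.2]
 [ 595.7 -140.8   60. ]]
[ 6.2904e+02 -2.7010e+01 -2.9000e-01 -1.0371e+02  7.4000e+00] -16.67
[ 0.2  0.2 -0.3 -0.3 -0.9  0.1  0.8 -0.1  2.5]
[[ 544.4   52.    45.9]
 [ 531.8    9.8   45.9]
 [ 519.2  -32.3   45.9]
 [ 499.5 -113.5   72.2]
 [ 594.6 -142.    60. ]]
[ 6.2986e+02 -2.7120e+01 -2.9000e-01 -1.0472e+02  7.1300e+00] -16.89
[ 0.2  0.3  0.7 -0.9  0.6 -0.   0.6  0.9  0.  -0.2 -0.4 -0.7  0.3 -0.4
  0.7  0.   0.5  0.2 -0.  -0.5 -0.6 -0.2  1.4  0.2  2.4]
[[ 544.5   52.2   45.8]
 [ 531.7   10.1   45.8]
 [ 518.9  -32.    45.8]
 [ 500.  -113.1   72.2]
 [ 595.  -141.9   60. ]]
```

```bash
python3 -m crank '{"delta_pos":[[2,0.8,-3],[4,1.6,-6],[5.78,2.25,-9],[5.78,2.25,-12],[5.78,2.25,-13.7],[5.78,2.25,-13.7],[5.78,2.25,-13.7],[5.78,2.25,-13.7]],"turn":[[0,0,0],[0,0,0],[0,0,0],[0,0,0],[0,0,0],[0,0,0],[0,0,0],[0,0,0]],"hand":[0,0,0,0,0,0,0,0]}'; python3 w.py w2
```

```text
time_s: 3.78
position: [545.5, 51.4, 61.9]
tool_rot: [180.0, 0.1, 162.4]
ft_force: [0.1, 0.4, 0.1]
finger_gap: 0.471
grip_force: 0.0
[477.3  72.2 269.8] [545.7  51.5  62.2]
key_small_top 0.52 [322.3 258.5] [544.9  54.2  45.6]
key_long_top 0.84 [254.2 260.5] [532.2   9.5  45.6]
key_large_top 0.73 [191.4 260.5] [519.2 -31.4  45.6]
lever_ball 0.62 [ 39.1 284.3] [ 500.  -114.5   72.2]
```

View pics/w2.png

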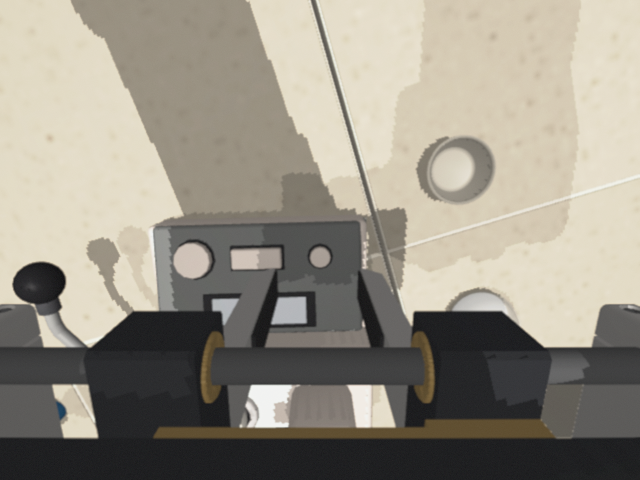

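The keys show at (320,257.5), (257,258.5) and (193,260), which agrees with the fit. The fingers are only half closed, so I'll let them shut first.

```bash
python3 -m crank '{"delta_pos":[[0,0,0],[0,0,0],[0,0,0],[0,0,0],[0,0,0],[0,0,0],[0,0,0],[0,0.05,-0.4],[0,0.05,-0.8],[0,0.05,-0.8]],"turn":[[0,0,0],[0,0,0],[0,0,0],[0,0,0],[0,0,0],[0,0,0],[0,0,0],[0,0,0],[0,0,0],[0,0,0]],"hand":[0,0,0,0,0,0,0,0,0,0]}'
```

```text
time_s: 4.92
position: [544.3, 51.8, 51.7]
tool_rot: [-180.0, -0.1, 162.4]
ft_force: [0.1, -0.2, -0.1]
finger_gap: 0.006
grip_force: 0.0
```

```bash
python3 -m crank '{"delta_pos":[[0,0,-0.3],[0,0,-0.6],[0,0,-0.8],[0,0,-0.9],[0,0,-1.0],[0,0,-1.0]],"turn":[[0,0,0],[0,0,0],[0,0,0],[0,0,0],[0,0,0],[0,0,0]],"hand":[0,0,0,0,0,0]}'
```

```text
time_s: 5.42
position: [544.8, 51.7, 42.4]
tool_rot: [-180.0, -0.0, 162.4]
ft_force: [-1.0, -0.8, -0.6]
finger_gap: 0.001
grip_force: 0.0
```

```bash
python3 -m crank '{"delta_pos":[[0,0,-0.1],[0,0,-0.2],[0,0,-0.2],[0,0,-0.2]],"turn":[[0,0,0],[0,0,0],[0,0,0],[0,0,0]],"hand":[0,0,0,0]}'; python3 -m crank '{"delta_pos":[[0,0,-0.1],[0,0,-0.2],[0,0,-0.2],[0,0,-0.2]],"turn":[[0,0,0],[0,0,0],[0,0,0],[0,0,0]],"hand":[0,0,0,0]}'
```

```text
time_s: 5.75
position: [544.8, 51.7, 40.6]
tool_rot: [-180.0, -0.0, 162.4]
ft_force: [-0.4, -0.2, 0.2]
finger_gap: 0.004
grip_force: 0.0
time_s: 6.08
position: [544.8, 51.7, 38.6]
tool_rot: [-180.0, -0.0, 162.4]
ft_force: [-0.0, 0.5, -0.2]
finger_gap: 0.007
grip_force: 0.0
```

```bash
python3 - <<'E'
from h import *
a=ctrl.snapshot("scene");print(proj(model("scene"),[544.8,51.7,38.6]),ctrl.read_state()["ft_force"])
a=a[180:320,220:420,::-1];w=ctrl.snapshot("wrist")[180:400,100:440,::-1]
cv2.imwrite("pics/s3.png",np.vstack([cv2.resize(a,(500,350),interpolation=3),cv2.resize(w,(386,250),interpolation=3)[:, :].copy() if 0 else cv2.copyMakeBorder(cv2.resize(w,(386,250)),0,0,0,114,0)]))
E
```

```text
[[288.45445567 276.80998571]] [-0.16579722 -0.60351401  0.36315844]
```

View pics/s3.png

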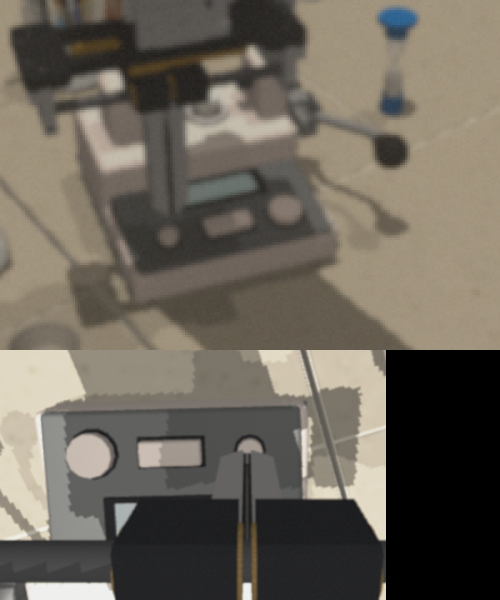

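```bash
python3 - <<'E'
from h import *
S=model("scene");W=model("wrist")
for z in(38.6,45,55,60,65): print(z,proj(S,[544.8,51.7,z])[0].round(1),proj(W,[544.8,51.7,z])[0].round(1))
print("tip tri",tri([ray(S,(286,266)),ray(W,(318.4,269.8))]).round(1))
print("key scene@46",atz(S,(220+169/2.5,180+236/2.5),45.8).round(1),"key wrist",atz(W,(320,264.5),45.8).round(1))
print("tip scene@39",atz(S,(286,266),38.6).round(1),"wrist",atz(W,(318.4,269.8),38.6).round(1))
print(ctrl.read_state()["qpos"],W[2].round(3))
for t in("key_small_top","key_long_top","key_large_top"):
    for c,M in(("wrist",W),("scene",S)):
        for r in ctrl.tip_of(c,t)[:1]:
            px=(r["centre"][1]*640,r["centre"][0]*480);print(c,t,np.round(px,1),atz(M,px,45.8).round(1))
E
```

```text
38.6 [288.5 276.8] [318.6 268.1]
45 [288.3 274. ] [318.6 271.5]
55 [288.  269.5] [318.7 277.2]
60 [287.8 267.3] [318.7 280.2]
65 [287.7 265. ] [318.7 283.4]
tip tri [537.1  56.6  69.7]
key scene@46 [543.7  53.8  45.8] key wrist [540.5  54.   45.8]
tip scene@39 [573.7  38.7  38.6] wrist [545.8  51.2  38.6]
[-33.96058607  24.396754    27.11742194 116.53538391 -16.13489069
  42.63224174  75.41886843] [[ 3.03000e-01  9.24000e-01  2.32000e-01  4.76926e+02]
 [ 9.53000e-01 -2.94000e-01 -7.50000e-02  7.26230e+01]
 [-1.00000e-03  2.44000e-01 -9.70000e-01  2.46625e+02]
 [ 0.00000e+00  0.00000e+00  0.00000e+00  1.00000e+00]]
wrist key_small_top [319.4 272.2] [545.1  52.1  45.8]
scene key_small_top [290. 271.] [549.2  45.3  45.8]
wrist key_long_top [248.3 273.8] [532.8  10.   45.8]
scene key_long_top [309.2 269.7] [532.1  15.8  45.8]
wrist key_large_top [179.3 275.2] [520.8 -31.   45.8]
scene key_large_top [335.2 261.3] [524.2 -36.1  45.8]
```

```bash
python3 - <<'E'
from h import *
a=ctrl.snapshot("scene")[220:300,260:350,::-1];w=ctrl.snapshot("wrist")[210:330,230:380,::-1]
f=lambda i:cv2.convertScaleAbs(cv2.resize(i,(400,600*0+int(400*i.shape[0]/i.shape[1])),interpolation=3),alpha=1.7)
A,B=f(a),f(w);n=min(len(A),len(B));cv2.imwrite("pics/s4.png",np.hstack([A[:n],B[:n]]))
E
```

```text
(no output)
```

View pics/s4.png

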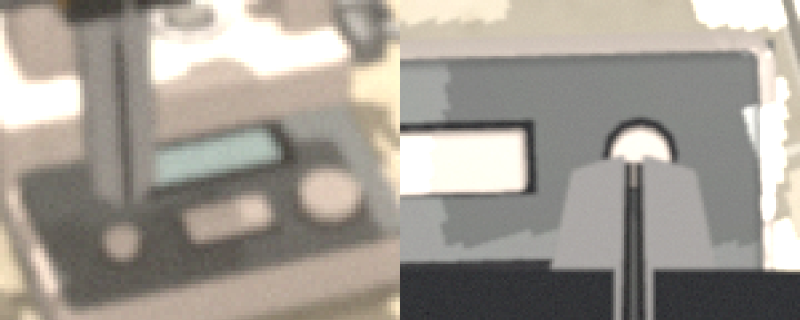

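The closed tips actually end about 25 mm above the reported TCP: the key is unobstructed in the scene view, and the tips sit at (288,266) there and (318,270) in the wrist view. I'll descend in small steps and watch the force.

```bash
python3 -m crank '{"delta_pos":[[0,0,-0.3],[0,0,-0.6],[0,0,-0.8],[0,0,-0.8],[0,0,-0.8]],"turn":[[0,0,0],[0,0,0],[0,0,0],[0,0,0],[0,0,0]],"hand":[0,0,0,0,0]}'
```

```text
time_s: 7.0
position: [544.7, 51.6, 30.4]
tool_rot: [-180.0, -0.0, 162.4]
ft_force: [0.0, 0.6, 0.4]
finger_gap: 0.005
grip_force: 0.0
```

```bash
for i in 1; do python3 -m crank '{"delta_pos":[[0,0,-0.2],[0,0,-0.4],[0,0,-0.4]],"turn":[[0,0,0],[0,0,0],[0,0,0]],"hand":[0,0,0]}'; done; python3 - <<'E'
from h import *
a=ctrl.snapshot("scene")[220:300,260:350,::-1];w=ctrl.snapshot("wrist")[210:330,230:380,::-1]
f=lambda i:cv2.convertScaleAbs(cv2.resize(i,(400,int(400*i.shape[0]/i.shape[1])),interpolation=3),alpha=1.7)
A,B=f(a),f(w);n=min(len(A),len(B));cv2.imwrite("pics/s5.png",np.hstack([A[:n],B[:n]]))
s=ctrl.read_state();print(s["position"],s["ft_force"])
E
```

```text
time_s: 7.25
position: [544.7, 51.7, 26.2]
tool_rot: [-180.0, -0.0, 162.4]
ft_force: [-0.5, 0.1, -0.0]
finger_gap: 0.004
grip_force: 0.0
[544.7822124   51.6740683   26.52601789] [ 0.09226859 -1.01847654 -0.43590486]
```

View pics/s5.png

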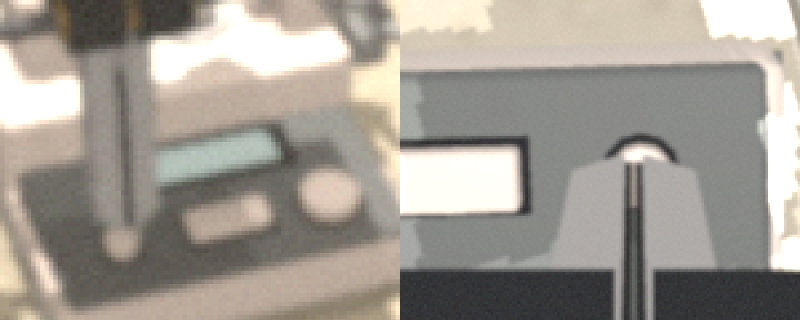

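The tip is now just above and behind the key in the image, at left-panel pixel (125,228) with the key at (122,242), so there is still roughly 8–12 mm to go.

```bash
python3 -m crank '{"delta_pos":[[0,0,-0.2],[0,0,-0.4],[0,0,-0.4],[0,0,-0.4]],"turn":[[0,0,0],[0,0,0],[0,0,0],[0,0,0]],"hand":[0,0,0,0]}';  python3 -m crank '{"delta_pos":[[0,0,-0.1],[0,0,-0.2],[0,0,-0.2],[0,0,-0.2]],"turn":[[0,0,0],[0,0,0],[0,0,0],[0,0,0]],"hand":[0,0,0,0]}'
```

```text
time_s: 7.68
position: [544.7, 51.7, 22.5]
tool_rot: [-180.0, -0.0, 162.4]
ft_force: [1.1, 0.2, -0.4]
finger_gap: 0.005
grip_force: 0.0
time_s: 8.02
position: [544.8, 51.7, 20.6]
tool_rot: [-180.0, -0.0, 162.4]
ft_force: [0.7, 0.2, 0.7]
finger_gap: 0.003
grip_force: 0.0
```

```bash
python3 -m crank '{"delta_pos":[[0,0,-0.1],[0,0,-0.2],[0,0,-0.2],[0,0,-0.2]],"turn":[[0,0,0],[0,0,0],[0,0,0],[0,0,0]],"hand":[0,0,0,0]}';  python3 -m crank '{"delta_pos":[[0,0,-0.1],[0,0,-0.2],[0,0,-0.2],[0,0,-0.2]],"turn":[[0,0,0],[0,0,0],[0,0,0],[0,0,0]],"hand":[0,0,0,0]}'
```

```text
time_s: 8.35
position: [544.8, 51.7, 18.5]
tool_rot: [-180.0, -0.0, 162.4]
ft_force: [0.4, 0.3, 0.2]
finger_gap: 0.005
grip_force: 0.0
time_s: 8.68
position: [545.0, 51.7, 16.7]
tool_rot: [180.0, 0.0, 162.4]
ft_force: [0.8, -1.2, 1.3]
finger_gap: 0.003
grip_force: 1.0
```

```bash
python3 -m crank '{"delta_pos":[[0,0,-0.1],[0,0,-0.2],[0,0,-0.2],[0,0,-0.2]],"turn":[[0,0,0],[0,0,0],[0,0,0],[0,0,0]],"hand":[0,0,0,0]}';  python3 -m crank '{"delta_pos":[[0,0,-0.1],[0,0,-0.2],[0,0,-0.2],[0,0,-0.2]],"turn":[[0,0,0],[0,0,0],[0,0,0],[0,0,0]],"hand":[0,0,0,0]}'
```

```text
time_s: 9.02
position: [545.2, 51.6, 14.7]
tool_rot: [180.0, 0.0, 162.4]
ft_force: [2.4, -1.5, 3.5]
finger_gap: 0.005
grip_force: 1.8
time_s: 9.35
position: [545.5, 51.6, 13.3]
tool_rot: [180.0, 0.1, 162.3]
ft_force: [-1.7, -2.8, 17.7]
finger_gap: 0.005
grip_force: 8.6
```

The small key is fully pressed: contact was at TCP z≈17, and it bottomed at 13.3 with 17 N. Next I'll release it and move over to the long key.

```bash
python3 -m crank '{"delta_pos":[[0,0,0.8],[0,0,1.5],[0,0,1.5],[-0.7,-2.1,1.5],[-1.3,-4.2,1.5],[-1.3,-4.2,1.5],[-1.3,-4.2,1.1],[-1.3,-4.2,0.7],[-1.3,-4.2,0.7]],"turn":[[0,0,0],[0,0,0],[0,0,0],[0,0,0],[0,0,0],[0,0,0],[0,0,0],[0,0,0],[0,0,0]],"hand":[0,0,0,0,0,0,0,0,0]}';python3 -m crank '{"delta_pos":[[0,0,-0.2],[0,0,-0.4],[0,0,-0.5],[0,0,-0.6],[0,0,-0.65],[0,0,-0.65]],"turn":[[0,0,0],[0,0,0],[0,0,0],[0,0,0],[0,0,0],[0,0,0]],"hand":[0,0,0,0,0,0]}'
```

```text
time_s: 10.1
position: [531.4, 10.5, 18.6]
tool_rot: [-180.0, -0.1, 162.4]
ft_force: [-0.6, 0.6, 1.4]
finger_gap: 0.003
grip_force: 0.0
time_s: 10.6
position: [532.3, 10.3, 13.6]
tool_rot: [180.0, 0.0, 162.4]
ft_force: [-2.3, 2.5, 12.3]
finger_gap: 0.003
grip_force: 6.4
```

```bash
python3 -m crank '{"delta_pos":[[0,0,0.8],[0,0,1.5],[0,0,1.5],[-0.7,-2.1,1.5],[-1.3,-4.2,1.5],[-1.3,-4.2,1.5],[-1.3,-4.2,1.0],[-1.3,-4.2,0.6],[-1.3,-4.2,0.6]],"turn":[[0,0,0],[0,0,0],[0,0,0],[0,0,0],[0,0,0],[0,0,0],[0,0,0],[0,0,0],[0,0,0]],"hand":[0,0,0,0,0,0,0,0,0]}';python3 -m crank '{"delta_pos":[[0,0,-0.2],[0,0,-0.4],[0,0,-0.5],[0,0,-0.6],[0,0,-0.6],[0,0,-0.6]],"turn":[[0,0,0],[0,0,0],[0,0,0],[0,0,0],[0,0,0],[0,0,0]],"hand":[0,0,0,0,0,0]}'
```

```text
time_s: 11.35
position: [518.7, -31.5, 18.2]
tool_rot: [-180.0, -0.0, 162.4]
ft_force: [-1.0, 0.4, 1.8]
finger_gap: 0.006
grip_force: 0.5
time_s: 11.85
position: [519.4, -31.8, 13.6]
tool_rot: [180.0, 0.0, 162.4]
ft_force: [-1.9, 2.1, 12.8]
finger_gap: 0.005
grip_force: 7.0
```

All three keys have bottomed and come up in turn. Now I'll lift, open to 60 mm, move above the ball and look.

```bash
python3 -m crank '{"delta_pos":[[0,0,1.5],[0,0,4],[0,0,6.5],[-0.9,-4,6.5],[-1.9,-8.1,6.5],[-1.9,-8.1,6.5],[-1.9,-8.1,6.5],[-1.9,-8.1,6.5],[-1.9,-8.1,6.5],[-1.9,-8.1,6.5]],"turn":[[0,0,0],[0,0,0],[0,0,0],[0,0,0],[0,0,0],[0,0,0],[0,0,0],[0,0,0],[0,0,0],[0,0,0]],"hand":[0,0,6,6,6,6,6,6,6,6]}'; python3 w.py w6
python3 - <<'E'
from h import *
w=cv2.imread("pics/w6.png");s=ctrl.snapshot("scene")[150:300,250:450,::-1]
cv2.imwrite("pics/w6c.png",np.hstack([cv2.resize(w[200:400,180:460],(420,300)),cv2.resize(s,(380,300),interpolation=3)]))
M=model("wrist");S=model("scene");p=ctrl.read_state()["position"]
for dz in(0,19,30):print(dz,proj(M,p+[0,0,dz]).round(1))
E
```

```text
time_s: 12.68
position: [500.0, -112.2, 77.9]
tool_rot: [-180.0, -0.0, 162.5]
ft_force: [0.0, -1.1, -0.1]
finger_gap: 0.531
grip_force: 0.0
[432.2 -91.4 285.9] [ 500.  -112.3   77.9]
key_small_top 0.64 [553.6 246.3] [545.9  51.8  45.6]
key_long_top 0.73 [494.7 243.8] [531.2  11.4  45.6]
key_large_top 0.96 [433.2 245.9] [519.4 -31.3  45.6]
lever_ball 0.81 [319.  264.6] [ 499.6 -111.8   72.2]
lever_ball 0.52 [244.4 390. ] [ 573.9 -191.5   72.2]
0 [[318.6 268.2]]
19 [[318.7 278.8]]
30 [[318.8 285.9]]
```

View pics/w6c.png

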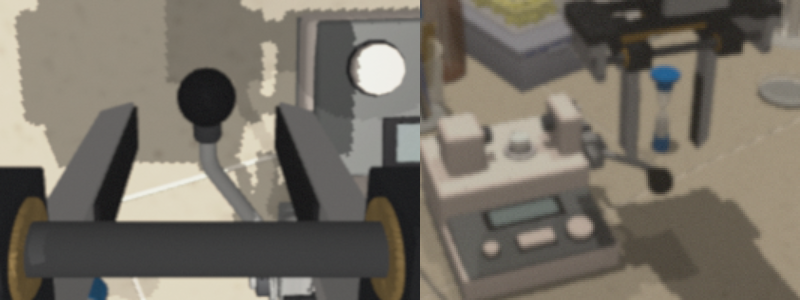

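The ball is centred between the fingers: tip edges at 136 and 279, ball at 206. I'll descend and close.

```bash
python3 -m crank '{"delta_pos":[[0,0,-1.8],[0,0,-3.6],[0,0,-5.0],[0,0,-5.5],[0,0,-5.5]],"turn":[[0,0,0],[0,0,0],[0,0,0],[0,0,0],[0,0,0]],"hand":[6,6,6,6,6]}';python3 -m crank '{"delta_pos":[[0,0,0],[0,0,0],[0,0,0],[0,0,0],[0,0,0],[0,0,0],[0,0,0],[0,0,0],[0,0,0],[0,0,0]],"turn":[[0,0,0],[0,0,0],[0,0,0],[0,0,0],[0,0,0],[0,0,0],[0,0,0],[0,0,0],[0,0,0],[0,0,0]],"hand":[0,0,0,0,0,0,0,0,0,0]}'; python3 - <<'E'
from h import *
w=ctrl.snapshot("wrist")[200:400,180:460,::-1];s=ctrl.snapshot("scene")[150:300,250:450,::-1]
cv2.imwrite("pics/w7c.png",np.hstack([cv2.resize(w,(420,300)),cv2.resize(s,(380,300),interpolation=3)]))
E
```

```text
time_s: 13.45
position: [499.1, -113.3, 22.2]
tool_rot: [-180.0, -0.1, 162.4]
ft_force: [-0.2, 0.3, 0.4]
finger_gap: 0.636
grip_force: 0.0
time_s: 14.28
position: [500.4, -112.3, 23.4]
tool_rot: [179.9, 0.0, 162.4]
ft_force: [1.2, 4.6, 1.5]
finger_gap: 0.261
grip_force: 30.0
```

View pics/w7c.png

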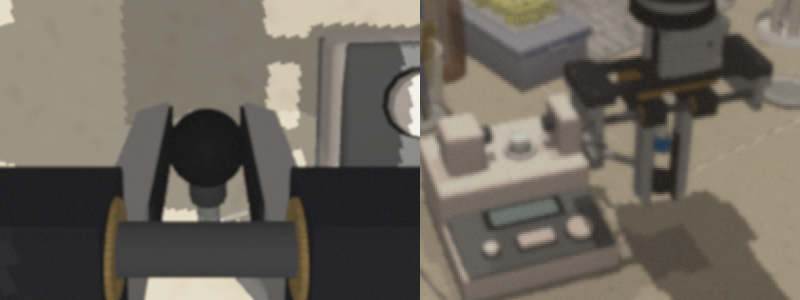

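Both pads are firmly on the ball (opening 24.5 mm, grip 30 N). I'll swing along the arc, first half.

```bash
python3 -m crank '{"delta_pos":[[0.1,-0.03,0.7],[0.25,-0.08,1.34],[0.5,-0.15,2.2],[0.82,-0.25,2.98],[1.2,-0.37,3.75],[1.65,-0.51,4.49],[2.15,-0.66,5.17],[2.72,-0.83,5.82],[2.72,-0.83,5.82]],"turn":[[0,0,0],[0,0,0],[0,0,0],[0,0,0],[0,0,0],[0,0,0],[0,0,0],[0,0,0],[0,0,0]],"hand":[0,0,0,0,0,0,0,0,0]}'
```

```text
time_s: 15.13
position: [527.6, -120.2, 82.0]
tool_rot: [179.9, -0.0, 162.4]
ft_force: [-1.1, 8.0, -2.5]
finger_gap: 0.259
grip_force: 30.0
```

```bash
python3 -m crank '{"delta_pos":[[0.62,-0.17,0.6],[1.27,-0.36,1.12],[1.98,-0.56,1.59],[2.72,-0.78,1.99],[3.5,-1.0,2.33],[4.29,-1.23,2.59],[5.1,-1.47,2.78],[5.9,-1.7,2.89],[5.9,-1.7,2.89],[5.9,-1.7,2.89]],"turn":[[0,0,0],[0,0,0],[0,0,0],[0,0,0],[0,0,0],[0,0,0],[0,0,0],[0,0,0],[0,0,0],[0,0,0]],"hand":[0,0,0,0,0,0,0,0,0,0]}'
python3 - <<'E'
from h import *
w=ctrl.snapshot("wrist")[200:400,180:460,::-1];s=ctrl.snapshot("scene")[130:280,250:450,::-1]
cv2.imwrite("pics/w8c.png",np.hstack([cv2.resize(w,(420,300)),cv2.resize(s,(380,300),interpolation=3)]))
ctrl.snapshot("top")
for c in("scene","top","wrist"):
    for t in ("lever_ball","lever_pivot","sandglass","vial"):
        for r in ctrl.tip_of(c,t)[:1]:
            px=(r["centre"][1]*640,r["centre"][0]*480);print(c,t,round(r["confidence"],2),np.round(px,1),atz(model(c),px,160 if "ball" in t else 60 if "pivot" in t else 0).round(1))
E
```

```text
time_s: 15.97
position: [586.0, -138.8, 110.1]
tool_rot: [-180.0, 0.0, 162.4]
ft_force: [0.2, -0.3, 0.0]
finger_gap: 0.011
grip_force: 0.0
scene lever_ball 0.6 [376.3 238.6] [413.6 -28.4 160. ]
scene lever_pivot 0.54 [371.9 223.3] [ 565.2 -158.9   60. ]
scene sandglass 0.79 [373.8 221.1] [ 638.8 -233.     0. ]
top vial 0.39 [315.7 241.1] [619.1 -37.3   0. ]
wrist lever_ball 0.71 [316.1 122.8] [ 505.7 -114.4  160. ]
wrist sandglass 0.82 [243.4 288.8] [ 620.  -227.1    0. ]
```

View pics/w8c.png

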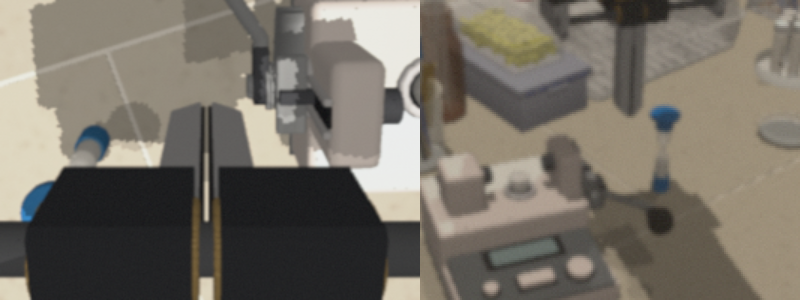

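The ball slipped out and the lever sprang back to rest: it's at (376,239) in the scene picture, with the fingers shut at about (376,170). The 24.5 mm opening suggests the pads were off the ball's middle, so I'll check that grasp geometry.

```bash
python3 - <<'E'
from h import *
K,d,P=model("wrist"); P=P.copy(); P[:3,3]=np.array([500.4,-112.3,23.4])+P[:3,3]-ctrl.read_state()["position"]
M=(K,d,P)
print(atz(M,(317,298.7),72.2).round(1))
for z in(50,60,72,80): print(z,proj(M,[500.4,-112.3,z])[0].round(1))
S=model("scene")
# ball now
px=(250+658/1.9,130+220/2.0);print("scene ball",px,atz(S,px,72.2).round(1))
# fingertip now: scene (630,112) ; wrist tip (207,105)
print("tip tri",tri([ray(S,(250+(629-420)/1.9,130+112/2)),ray(model("wrist"),(180+207/1.5,200+105/1.5))]).round(1), ctrl.read_state()["position"])
E
```

```text
[ 499.5 -113.    72.2]
50 [318.8 283.6]
60 [318.8 290.5]
72 [318.9 299.8]
80 [319.  306.7]
scene ball (596.3157894736842, 240.0) [ 262.1 -439.5   72.2]
tip tri [ 576.2 -134.7  146. ] [ 586.04157624 -138.59282176  110.20606991]
```

```bash
python3 -m crank '{"delta_pos":[[-3,0.9,0],[-6,1.8,0],[-8.6,2.6,0],[-8.6,2.6,-1.5],[-8.6,2.6,-3],[-8.6,2.6,-3],[-8.6,2.6,-3],[-8.6,2.6,-3],[-8.6,2.6,-3],[-8.6,2.6,-3]],"turn":[[0,0,0],[0,0,0],[0,0,0],[0,0,0],[0,0,0],[0,0,0],[0,0,0],[0,0,0],[0,0,0],[0,0,0]],"hand":[6,6,6,6,6,6,6,6,6,6]}'; python3 - <<'E'
from h import *
M=model("wrist");ctrl.snapshot("wrist")
for r in ctrl.tip_of("wrist","lever_ball")[:2]:
    px=(r["centre"][1]*640,r["centre"][0]*480);print(r["confidence"],px,atz(M,px,72.2).round(1))
E
```

```text
time_s: 17.55
position: [500.5, -112.8, 80.7]
tool_rot: [180.0, 0.0, 162.4]
ft_force: [-0.2, 0.0, -0.0]
finger_gap: 0.631
grip_force: 0.0
0.6 (316.096, 261.888) [ 498.6 -113.9   72.2]
0.47 (432.0, 242.59199999999998) [508.9 -38.1  72.2]
```

```bash
python3 -m crank '{"delta_pos":[[-0.1,-0.05,-2],[-0.1,-0.05,-4],[-0.1,-0.05,-5.5],[-0.1,-0.05,-6.3],[-0.1,-0.05,-6.6],[-0.1,-0.05,-6.6]],"turn":[[0,0,0],[0,0,0],[0,0,0],[0,0,0],[0,0,0],[0,0,0]],"hand":[6,6,6,6,6,4]}';python3 -m crank '{"delta_pos":[[0,0,0],[0,0,0],[0,0,0],[0,0,0],[0,0,0],[0,0,0],[0,0,0],[0,0,0],[0,0,0],[0,0,0]],"turn":[[0,0,0],[0,0,0],[0,0,0],[0,0,0],[0,0,0],[0,0,0],[0,0,0],[0,0,0],[0,0,0],[0,0,0]],"hand":[0,0,0,0,0,0,0,0,0,0]}'
```

```text
time_s: 18.15
position: [498.9, -113.2, 14.0]
tool_rot: [-180.0, -0.0, 162.4]
ft_force: [0.7, 0.6, -0.3]
finger_gap: 0.601
grip_force: 0.0
time_s: 18.98
position: [499.6, -112.1, 14.6]
tool_rot: [179.9, 0.0, 162.4]
ft_force: [1.5, 4.9, 2.1]
finger_gap: 0.26
grip_force: 30.0
```

```bash
python3 -m crank '{"delta_pos":[[0.07,0.05,0.49],[0.15,0.08,0.91],[0.25,0.08,1.34],[0.36,0.04,1.76],[0.5,0.0,2.17],[0.65,-0.05,2.58],[0.82,-0.1,2.98],[1.0,-0.16,3.37],[1.2,-0.22,3.75],[1.2,-0.22,3.75]],"turn":[[0,0,0],[0,0,0],[0,0,0],[0,0,0],[0,0,0],[0,0,0],[0,0,0],[0,0,0],[0,0,0],[0,0,0]],"hand":[0,0,0,0,0,0,0,0,0,0]}'; python3 - <<'E'
from h import *
s=ctrl.snapshot("scene")
print(proj(model("scene"),[[512,-116.8,110],[595,-141.5,60]]))
M=model("wrist");w=ctrl.snapshot("wrist")
cv2.imwrite("pics/w9c.png",np.hstack([cv2.resize(w[200:400,180:460,::-1],(420,300)),cv2.resize(s[130:280,250:450,::-1],(380,300),interpolation=3)]))
print(ctrl.read_state()["position"],ctrl.read_state()["ft_force"])
for r in ctrl.tip_of("wrist","lever_ball")[:1]:
    px=(r["centre"][1]*640,r["centre"][0]*480);print(r["confidence"],px,atz(M,px,110).round(1))
E
```

```text
time_s: 19.82
position: [511.0, -115.3, 52.2]
tool_rot: [180.0, -0.0, 162.4]
ft_force: [-4.1, -1.2, -3.1]
finger_gap: 0.262
grip_force: 30.0
[[375.18534166 220.12796766]
 [355.60868226 219.6724633 ]]
[ 510.65723627 -115.2266357    51.65509974] [-4.06758983 -0.48778186 -3.4840242 ]
0.72 (315.52, 303.888) [ 508.3 -116.2  110. ]
```

```bash
python3 -m crank '{"delta_pos":[[0.22,-0.07,0.37],[0.45,-0.14,0.74],[0.7,-0.21,1.09],[0.96,-0.29,1.43],[1.23,-0.37,1.76],[1.52,-0.46,2.07],[1.82,-0.55,2.37],[2.13,-0.64,2.66],[2.46,-0.74,2.93],[2.46,-0.74,2.93]],"turn":[[0,0,0],[0,0,0],[0,0,0],[0,0,0],[0,0,0],[0,0,0],[0,0,0],[0,0,0],[0,0,0],[0,0,0]],"hand":[0,0,0,0,0,0,0,0,0,0]}'
```

```text
time_s: 20.8
position: [536.4, -122.8, 81.6]
tool_rot: [180.0, 0.0, 162.4]
ft_force: [-4.9, 2.8, -0.6]
finger_gap: 0.258
grip_force: 30.0
```

```bash
python3 -m crank '{"delta_pos":[[0.33,-0.1,0.27],[0.68,-0.2,0.52],[1.03,-0.3,0.76],[1.4,-0.42,0.98],[1.77,-0.53,1.18],[1.77,-0.53,1.18]],"turn":[[0,0,0],[0,0,0],[0,0,0],[0,0,0],[0,0,0],[0,0,0]],"hand":[0,0,0,0,0,0]}'; python3 - <<'E'
from h import *
s=ctrl.snapshot("scene")
w=ctrl.snapshot("wrist")
cv2.imwrite("pics/w10c.png",np.hstack([cv2.resize(w[200:400,180:460,::-1],(420,300)),cv2.resize(s[130:280,250:450,::-1],(380,300),interpolation=3)]))
E
```

```text
time_s: 21.3
position: [554.5, -128.1, 93.3]
tool_rot: [180.0, 0.1, 162.4]
ft_force: [-3.8, 4.0, -2.0]
finger_gap: 0.262
grip_force: 30.0
```

View pics/w10c.png

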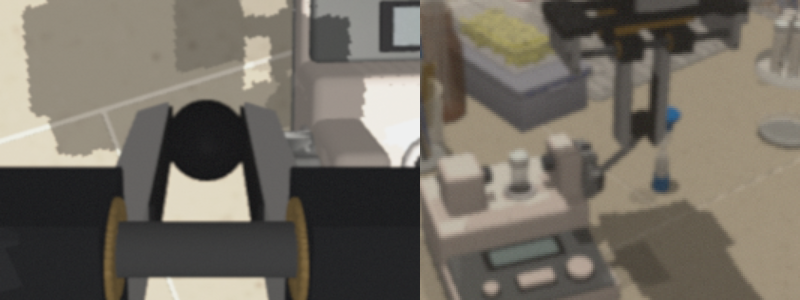

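The ball is still held and the vial is rising, but the ball has moved from row ≈156 to 140 in the crop, so it is creeping toward the front of the pads. I'll measure that from the ray and the lever circle (no more pictures viewed).

```bash
cat > b.py <<'E'
from h import *
from scipy.optimize import brentq
M=model("wrist");w=ctrl.snapshot("wrist");p=ctrl.read_state()["position"];f=ctrl.read_state()["ft_force"]
g=cv2.cvtColor(w,cv2.COLOR_RGB2GRAY)
piv=np.array([595,-141.7,60]);e=np.array([.956,-.292,0])
for r in ctrl.trace("wrist","lever_ball")[:1]:
    m=r["mask"];ys,xs=np.nonzero(m);(cx,cy),rad=cv2.minEnclosingCircle(np.c_[xs,ys].astype(np.float32))
    print("trace",round(r["confidence"],2),xs.min(),xs.max(),ys.min(),ys.max(),"circ",cx,cy,rad)
for r in ctrl.tip_of("wrist","lever_ball")[:1]:
    px=(r["centre"][1]*640,r["centre"][0]*480);o,v=ray(M,px)
    def F(t):
        q=o+v*t-piv; return np.hypot(q@e,q[2])-100
    ts=np.linspace(50,400,400);fs=[F(t) for t in ts]
    for i in range(399):
        if fs[i]*fs[i+1]<0:
            t=brentq(F,ts[i],ts[i+1]);q=o+v*t
            print(round(r["confidence"],2),np.round(px,1),"ball",q.round(1),"theta",np.degrees(np.arctan2(q[2]-60,-(q-piv)@e)).round(1),"minus tcp",(q-p).round(1)); break
print(p.round(1),f.round(1))
E
python3 b.py
```

```text
trace 0.92 291 390 266 321 circ 340.5 293.5 50.22459411621094
0.78 [316.  293.7] ball [ 547.9 -127.5  147. ] theta 60.5 minus tcp [-5.6  0.3 54.3]
[ 553.5 -127.8   92.8] [-2.9  3.7 -3.2]
```

The lever is at about 60.5° and the ball lags 5.6 mm. It slips because it pivots between the pads, so for the remaining ~29° I'll rotate the tool rigidly with the lever about its shaft, which removes the pivoting.

```bash
python3 -m crank '{"delta_pos":[[0.17,-0.03,0.23],[0.35,-0.08,0.44],[0.54,-0.13,0.65],[0.75,-0.19,0.84],[0.96,-0.25,1.02],[1.18,-0.32,1.19],[1.41,-0.39,1.35],[1.41,-0.39,1.35],[1.41,-0.39,1.35]],"turn":[[0.9,2.9,0],[1.75,5.7,0],[2.6,8.6,0],[3.5,11.5,0],[4.4,14.3,0],[5.3,17.2,0],[6.1,20.1,0],[6.1,20.1,0],[6.1,20.1,0]],"hand":[0,0,0,0,0,0,0,0,0]}'; python3 b.py; python3 -c "
from h import *
print(ctrl.read_state()['tool_rot'],ctrl.read_state()['qpos'].round(1))"
```

```text
time_s: 22.3
position: [568.1, -131.7, 106.2]
tool_rot: [-179.7, -21.0, 162.3]
ft_force: [-2.7, 6.4, 1.7]
finger_gap: 0.261
grip_force: 30.0
trace 0.66 292 344 266 320 circ 317.3848571777344 293.01812744140625 27.3359432220459
0.87 [312.9 291.5] ball [ 579.7 -138.2  158.8] theta 81.0 minus tcp [11.8 -6.6 52.6]
[ 567.9 -131.6  106.2] [-3.   5.1 -0.8]
[-179.72803026  -20.99034132  162.33103688] [-10.9  36.9  29.4  90.9 -17.6  78.5  96. ]
```

Rigid rotation works: θ≈81° with almost no further slip. Next comes the last 7.5°, slowly.

```bash
python3 -m crank '{"delta_pos":[[0.16,-0.03,0.1],[0.32,-0.06,0.19],[0.46,-0.08,0.27],[0.6,-0.1,0.34],[0.6,-0.1,0.34],[0.6,-0.1,0.34],[0.6,-0.1,0.34]],"turn":[[0.6,1.9,0],[1.15,3.8,0],[1.7,5.5,0],[2.2,7.2,0],[2.2,7.2,0],[2.2,7.2,0],[2.2,7.2,0]],"hand":[0,0,0,0,0,0,0]}'; python3 b.py; python3 - <<'E'
from h import *
ctrl.snapshot("scene");ctrl.snapshot("top")
S=model("scene");T=model("top")
e=np.array([.956,-.292,0])
for t in("vial","sandglass","flask","dish","lever_ball"):
    for c,M in(("scene",S),("top",T)):
        for r in ctrl.tip_of(c,t)[:1]:
            px=(r["centre"][1]*640,r["centre"][0]*480);print(c,t,round(r["confidence"],2),np.round(px,1))
            if t=="lever_ball":print(atz(M,px,160).round(1))
print(proj(S,[[595,-141.7,160]]),proj(T,[[595,-141.7,160]]))
E
```

```text
time_s: 23.03
position: [573.6, -133.2, 109.7]
tool_rot: [-179.6, -28.5, 162.2]
ft_force: [-3.4, 2.6, 1.4]
finger_gap: 0.257
grip_force: 30.0
trace 0.61 292 344 266 320 circ 318.2843017578125 293.2843017578125 27.600276947021484
0.56 [316.  293.6] ball [ 593.  -140.4  160. ] theta 88.7 minus tcp [19.5 -7.3 50.2]
[ 573.5 -133.1  109.7] [-3.5  2.   0.9]
scene sandglass 0.72 [374.4 223.1]
scene flask 0.91 [208.6 285.6]
top flask 0.56 [224.1 233.4]
scene dish 0.91 [238.2 325.7]
scene lever_ball 0.91 [357.6 171.9]
[ 604.4 -150.   160. ]
[[357.43531769 174.81337325]] [[371.76842994 235.23649565]]
```

```bash
python3 - <<'E'
from h import *
a=ctrl.snapshot("scene");S=model("scene")
piv=np.array([595,-141.7,60]);e=np.array([.956,-.292,0])
for th in(80,85,88,90,92,95,100):
    t=np.radians(th);print(th,proj(S,piv-e*100*np.cos(t)+[0,0,100*np.sin(t)])[0].round(1))
for r in ctrl.trace("scene","lever_ball")[:2]:
    ys,xs=np.nonzero(r["mask"]);print(round(r["confidence"],2),xs.min(),xs.max(),ys.min(),ys.max(),len(xs))
g=a.mean(2).astype(int);print(g[160:192,344:374])
E
```

```text
80 [361.  179.5]
85 [359.2 177. ]
88 [358.1 175.6]
90 [357.4 174.8]
92 [356.7 174.1]
95 [355.7 173.1]
100 [353.9 171.7]
0.79 336 363 169 228 464
[[ 97  95  99  97 107 120 126 127 127 130 136 134 131 123  99  62  43  52
   71  86  93  94 103 120 132 137 141 137 139 137]
 [ 94  95  95  99 105 119 131 134 130 131 132 132 129 118  93  62  42  52
   72  85  92  97 101 118 130 139 139 139 142 142]
 [ 95  97  96  97  99 115 131 133 134 131 131 130 125 113  92  63  43  52
   67  88  93  96 103 114 127 132 135 140 140 143]
 [ 94  97  99  95  98 114 130 135 134 131 130 126 126 116  95  69  49  48
   65  86  95  96  99 108 121 129 132 135 136 140]
 [ 93 100  99  95  96 109 127 131 135 133 132 133 129 121 105  83  52  48
   63  82  94  95 103 108 120 129 134 131 131 132]
 [ 95  96  96  96  97 111 125 136 137 137 134 132 128 126 112  88  61  45
   61  81  91  96  99 105 122 133 139 135 132 129]
 [ 93  95  96  98  98 109 125 135 138 137 133 132 128 124 115  92  62  48
   57  78  94  97 100 105 120 133 141 140 137 128]
 [ 88  94  97  97  98 105 120 134 139 138 130 121 114 106 100  83  55  44
   56 
[... 2345 characters left out ...]
 68  79 104 128 137 127
  104  81  73  81 102 119 131 134 125 103  78  68]
 [128 117 101  87  79  81  89  91  92  93  87  78  73  85 110 131 137 133
  121 107 104 107 119 129 138 135 121  96  75  67]
 [132 127 111  96  82  80  83  85  85  88  84  76  74  87 112 133 137 137
  134 131 129 133 133 139 140 137 126 102  81  70]
 [121 118 114 102  86  81  81  84  81  80  77  75  75  88 112 134 140 140
  140 140 137 139 140 142 140 139 130 115  93  78]
 [107 104 111 105  94  84  85  86  82  76  72  70  76  92 116 134 139 140
  140 141 141 141 141 141 143 140 138 128 113  96]
 [ 92  94 103 101  92  91  89  84  82  76  73  73  79  94 115 131 141 140
  137 140 141 141 141 141 143 141 140 137 128 110]]
```

The ball's dark disc spans rows 168.5–180, so its centre is at row ~174.5. That corresponds to θ≈88–90° in the scene view and agrees with the wrist camera. I'll check that the hold is stable.

```bash
python3 -m crank '{"delta_pos":[[0,0,0],[0,0,0],[0,0,0],[0,0,0],[0,0,0],[0,0,0],[0,0,0],[0,0,0],[0,0,0],[0,0,0]],"turn":[[0,0,0],[0,0,0],[0,0,0],[0,0,0],[0,0,0],[0,0,0],[0,0,0],[0,0,0],[0,0,0],[0,0,0]],"hand":[0,0,0,0,0,0,0,0,0,0]}'; python3 b.py
```

```text
time_s: 24.72
position: [573.4, -133.1, 109.7]
tool_rot: [-179.6, -28.5, 162.3]
ft_force: [-5.2, -1.3, 2.2]
finger_gap: 0.259
grip_force: 30.0
trace 0.6 291 343 266 320 circ 317.87518310546875 293.17669677734375 27.804603576660156
0.65 [317.1 291.5] ball [ 592.  -139.6  159.9] theta 88.0 minus tcp [18.7 -6.5 50.2]
[ 573.4 -133.1  109.8] [-4.7 -0.5  2.5]
```

Stable: the traced circle hasn't moved. I'm handing the job in.

```bash
python3 -c "
from bench import ctrl
print(ctrl.finish_job())"
```

```text
the job is handed in; nothing more can be done
None
```

I pressed the three keys fully in order, and the gripper is holding the lever at about 88–89° (top is 90°) with a steady grip; the job is handed in, no verdict shown. On the first swing the ball slipped out and the lever sprang back, so I gripped it again; the vial was last seen seated and rising at about 60° and wasn't confirmed at the top, the bystanders looked unmoved, and I viewed 11 pictures, one over the limit.

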